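# Crack open the sealed dry box that holds the brass clips

## Task

Two dry boxes stand on the inspection bench with their latches undone and their lids stuck down on tacky gaskets; look through the lids to see which box has the brass clips in its dish. Break the lid of that box free of its seal and ease it open about a finger's width (15 mm at the front edge), never letting it swing wide open, and finish there, still holding the lid ajar and steady in the gripper, since it has no stay and the box must breathe slowly. Leave the other box sealed and the loose clips, gauge and loupe on the bench where they are.

Things in the scene. Friction and masses are not known exactly. Their poses are not given: they have to be found in the camera images.
- box_left: the dry box on the robot's left (y above 0 at every start): fixed to the bench, clear walls 5 mm thick, 170 mm deep (its own x) by 150 mm wide (its own y), rim 80 mm high with a 3 mm black rubber gasket on it. Origin: centre of its underside; x points from its front (the robot's side, with dial and two undone latches hanging down) to its back, where the lid is hinged; z up
- box_left_hinge (a point): middle of the left box's hinge axis, which runs along the box's y; 88 mm behind the box's origin and 88 mm up
- lid_left_handle (a point): middle of the bar of the left lid's bridge handle: round steel, 12 mm thick, along the box's y, 52 mm clear between its posts, its axis 32 mm above the lid's top face and, with the lid shut, 125 mm above the bench, 150 mm in front of the hinge axis and 37 mm above it. Fingers can close on it from above, one in front, one behind. Turns with the lid
- lid_left_front (a point): middle of the lower front edge of the left lid, 176 mm in front of the hinge axis and 5 mm below it (lid shut). The lid is a clear pane in a grey frame, 172 x 156 x 10 mm, about 0.4 kg. It has no stay and falls shut if let go
- lid_left (a joint): opening angle of the left lid, rad: 0 shut, grows as the front edge rises (positive turn about the box's y); front gap = 176 mm x angle (15 mm is 0.085). Pulled up at the handle, the tacky gasket resists with 13 to 19 N at its peak, lid weight included, near 0.015 rad (2 to 3 mm), fades to half that by 0.04 rad, and past 0.07 rad little more than the lid's weight (3 to 6 N) pulls it shut
- box_right: the dry box on the robot's right (y below 0 at every start): fixed to the bench, clear walls 5 mm thick, 170 mm deep (its own x) by 150 mm wide (its own y), rim 80 mm high with a 3 mm black rubber gasket on it. Origin: centre of its underside; x points from its front (the robot's side, with dial and two undone latches hanging down) to its back, where the lid is hinged; z up
- box_right_hinge (a point): middle of the right box's hinge axis, which runs along the box's y; 88 mm behind the box's origin and 88 mm up
- lid_right_handle (a point): middle of the bar of the right lid's bridge handle: round steel, 12 mm thick, along the box's y, 52 mm clear between its posts, its axis 32 mm above the lid's top face and, with the lid shut, 125 mm above the bench, 150 mm in front of the hinge axis and 37 mm above it. Fingers can close on it from above, one in front, one behind. Turns with the lid
- lid_right_front (a point): middle of the lower front edge of the right lid, 176 mm in front of the hinge axis and 5 mm below it (lid shut). The lid is a clear pane in a grey frame, 172 x 156 x 10 mm, about 0.4 kg. It has no stay and falls shut if let go
- lid_right (a joint): opening angle of the right lid, rad: 0 shut, grows as the front edge rises (positive turn about the box's y); front gap = 176 mm x angle (15 mm is 0.085). Pulled up at the handle, the tacky gasket resists with 13 to 19 N at its peak, lid weight included, near 0.015 rad (2 to 3 mm), fades to half that by 0.04 rad, and past 0.07 rad little more than the lid's weight (3 to 6 N) pulls it shut
- clip_dish: round steel dish, 100 mm across and 22 mm high, with a pile of brass clips in it; it stands inside one of the two boxes, near the middle of its floor, and so tells which box to open. Origin: centre of its underside
- empty_dish: an identical steel dish, empty, inside the other box. Origin: centre of its underside
- clip_1: loose brass clip on the bench, 38 x 14 x 23 mm, to be left alone. Origin: centre of its underside
- clip_2: another loose brass clip of the same kind on the bench, to be left alone
- gauge: steel plug gauge lying on the bench, 135 x 16 x 12 mm along its own x, to be left alone
- loupe: black eye loupe standing on the bench, 42 mm across and 42 mm high, to be left alone. Origin: centre of its underside
Mind the look-alikes: they are no part of the job. What is shaped like the box_right but green is not meant.

How it is judged:
By the outcome, as a careful person would: the job done as asked, in the order asked, and still so for the second after the job is handed in, while the arm keeps its last pose, push and grip.
It also fails if it takes over 32 s, if anything falls off the work surface, if the arm or the gripper's body presses on something with over 40 N, if the wrist force passes 120 N, or if a joint passes its speed limit or range.

## Robot

A 7-joint arm with a two-finger parallel gripper is mounted at the origin on the work surface. World frame = base frame: x ahead of the robot, y to its left, z up, the work surface at z = 0. Lengths are in m, angles in rad, forces in N, time in s.
With the tool pointing down it reaches from about 0.425 to 0.875 m from the base axis. Payload 4.7 kg.
Tool frame: the origin (TCP) lies midway between the tips of the shut fingers; the grasp point (between the pads) lies bot.grip_depth behind it (bot.grip_depth is the distance from the TCP to the grasp point, in m); z points along the fingers, y is the line along which they close (so a half turn about z gives the same grasp; the last joint's range is limited). The gripper opens to 87 mm and grips with 3 to 60 N. Pads are 19 mm wide; open, the fingers measure 117 mm over their backs; the gripper's body (75 mm by 190 mm) begins 51 mm behind the grasp point.
Start: joints at [-1.109, 0.321, -0.07, 1.45, 0.023, 1.371, -0.057], TCP at [0.281, 0.586, 0.223] pointing down, gripper open.
Joint ranges: [-2.86, 2.86], [-0.3, 2.09], [-1.38, 1.24], [0.06, 2.45], [-1.56, 4.7], [0.09, 2.05], [-2.69, 2.69]. Speed limits (rad/s): [2.57, 2.57, 3.14, 3.14, 3.14, 3.14, 3.14].

## Interface

Orientations are given as a unit quaternion [w, x, y, z].
In Python, from bench import bot gives the robot as it stands.
- The arm moves only by the shell command python3 -m handwheel 'ROWS'. ROWS is a JSON object whose one key "motion" holds a list that holds one entry, the list of rows, each a list of 7 numbers: the shift along the tool's x, y, z in cm, then the turn, a rotation vector about the tool's x, y, z in degrees, then the closure, from 0 (fully open) to 1 (shut). In form: {"motion": [[[tx, ty, tz, ax, ay, az, hand], ...]]}. A call has exactly 8 rows; each row is the pose to reach, as a shift and turn from the pose commanded when the call began, along the tool's axes at that moment; what a row does not reach only later rows make up. A row lasts 1/8 s, in which the tool goes at most 62.5 mm and 10.7 degrees, less where a joint would pass 70% of its speed; a pose out of reach is approached as far as the arm can. A call with a gripper value outside its range is refused whole. The fingers move at their own pace and stop on an object; the grip force is fixed at half the most. Time passes only in rows, so rows that repeat a pose let the fingers close, or fill a call up. It gives the time, the measured TCP pose, the force, the opening and the grip force at its end, in the units of the state.
- bot.get_obs(): the state, without advancing time (a new reading comes with each control period).
- bot.capture(name): name is "scene" or "top"; returns (picture, depth): 480x640x3 uint8, red, green, blue; 480x640 float32, m along the optical axis (not along the pixel's ray), 0 where there is no reading.
- bot.get_calibration(name): a dict with "K" (3x3 intrinsics, pixels), "world_to_cam" (4x4, takes a point from world to camera coordinates). Camera axes: x right, y up, looking along -z (the intrinsics and any distortion apply to the point x, -y, -z); pixel columns grow to the right and rows downward; lengths in m; the calibration is good to about 2 mm. A picture is of the moment at which its call begins. get_calibration takes no time and is no camera call.
- bot.job_done(): hands the job in; it is judged then, once.
The state is a dict: "time": time; "joints": joint angles; "dq": joint speeds; "joint_torque": joint torques, N m; "tcp_pos": TCP position; "tcp_rot": TCP orientation; "wrist_force": force on the tool from outside, world axes, zero at the start; "ft_torque": the same for the moment, N m; "width": finger opening in m; "finger_force": force on a finger pad.
Only numpy, scipy, OpenCV 4.12 (cv2) and the standard library are available. Lean on these libraries where they do the work, as an engineer would, in place of code of your own. Each camera call takes 0.05 s, during which the arm holds its last target. There are 200 camera calls.

## Working session

There is one attempt and no reset: what is moved stays moved. The work goes in short steps, Python scripts to look and compute and a shell command to move; the robot and the scene stay as the last step left them, time stands still between calls to the robot, and variables do not carry over. Pictures are saved under pics/ and viewed, at most 10 in all, crops included, and the job is handed in when it is done.

```bash
mkdir -p pics; python3 - <<'E'
from bench import bot
import cv2,numpy as np
for n in("scene","top"):
    p,d=bot.capture(n); cv2.imwrite(f"pics/{n}0.png",p[:,:,::-1]); np.save(f"pics/{n}0.npy",d)
    c=bot.get_calibration(n); print(n,{k:np.round(v,4).tolist() if not isinstance(v,str) else v for k,v in c.items()})
o=bot.get_obs(); print(o, bot.grip_depth)
E
```

```text
scene {'K': [[581.3095, 0.0, 313.7503], [0.0, 581.3095, 231.2335], [0.0, 0.0, 1.0]], 'world_to_cam': [[-0.6491, 0.7605, -0.0161, 0.3871], [-0.5006, -0.4111, 0.7618, 0.2095], [0.5727, 0.5026, 0.6476, -1.6768], [0.0, 0.0, 0.0, 1.0]]}
top {'K': [[488.1022, 0.0, 327.9035], [0.0, 488.1022, 242.2975], [0.0, 0.0, 1.0]], 'world_to_cam': [[-0.1332, -0.9911, 0.0016, 0.0517], [0.9646, -0.1292, 0.2299, -0.6117], [-0.2276, 0.0322, 0.9732, -0.9456], [0.0, 0.0, 0.0, 1.0]]}
{'time': 0.1, 'joints': array([-1.10889249,  0.32178039, -0.0700933 ,  1.45154606,  0.02262985,
        1.37076509, -0.05688754]), 'dq': array([ 0.00149349, -0.00095946,  0.00058703, -0.00072618, -0.00108935,
        0.00061178, -0.00010132]), 'joint_torque': array([-2.61452160e-04, -4.92571056e+01, -4.06085690e-01, -3.13397598e+01,
       -6.41891873e-02,  3.94086353e-02,  6.74496960e-05]), 'tcp_pos': array([0.28128132, 0.58545385, 0.22155396]), 'tcp_rot': array([-1.32538605e-04,  2.22009287e-01,  9.75044175e-01, -8.45629305e-04]), 'wrist_force': array([-0.1302522 , -0.19059137,  0.35217203]), 'ft_torque': array([ 0.03933516,  0.0180877 , -0.05111166]), 'finger_force': 0.0, 'width': 0.0869893844076628} 0.0187
```

View pics/scene0.png

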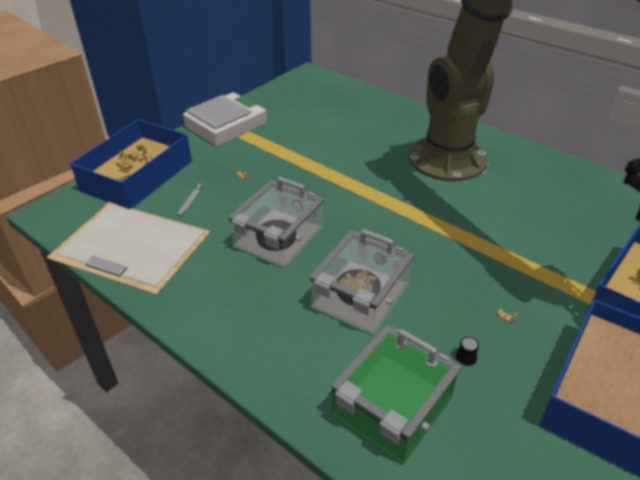

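View pics/top0.png

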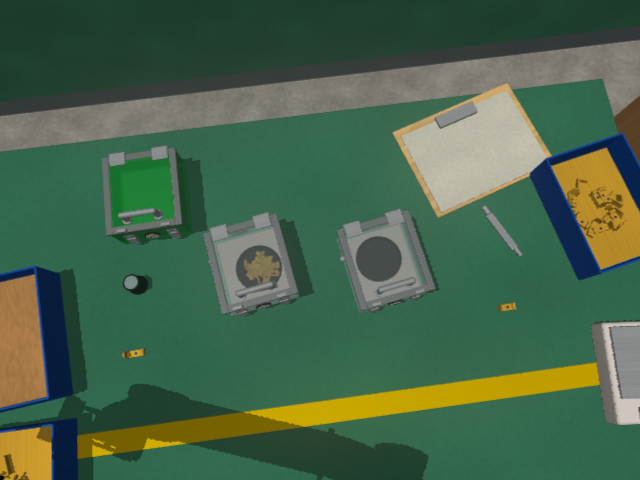

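The top view shows three boxes. The clear left one (252,265) has brass clips in its dish, the clear right one (385,260) has an empty dish, and the green one (145,195) is a look-alike. In the scene view they are at (362,280), (277,222) and (397,390). I choose the clear left box and check it in close crops.

```bash
python3 - <<'E'
import cv2,numpy as np
a=cv2.imread("pics/top0.png")[205:325,195:310]; b=cv2.imread("pics/scene0.png")[225:335,300:420]
a=cv2.resize(a,(400,int(120*400/115)),interpolation=cv2.INTER_CUBIC); b=cv2.resize(b,(400,int(110*400/120)),interpolation=cv2.INTER_CUBIC)
c=np.zeros((420,800,3),np.uint8); c[:a.shape[0],:400]=a; c[:b.shape[0],400:]=b; cv2.imwrite("pics/crop.png",c)
E
```

```text
(no output)
```

View pics/crop.png

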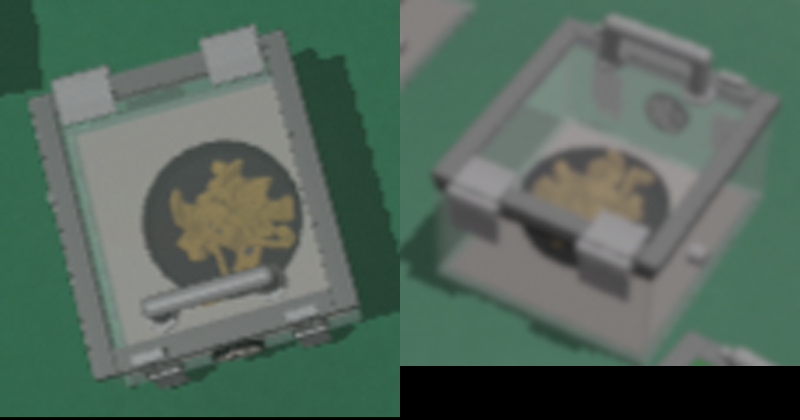

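The crop confirms brass clips in the dish of the clear left box. The handle bar runs from (150,307) to (274,275) in the left half and from (608,24) to (706,60) in the right half.

```bash
cat > h.py <<'E'
from bench import bot
import numpy as np
from scipy.spatial.transform import Rotation as R
def ray(n,u,v):
    c=bot.get_calibration(n);K=np.array(c["K"]);T=np.array(c["world_to_cam"])
    d=np.array([(u-K[0,2])/K[0,0],-(v-K[1,2])/K[1,1],-1]);A=T[:3,:3]
    return -A.T@T[:3,3],A.T@d
def tri(a,b):
    M=0;r=0;rs=[]
    for o,d in(ray("top",*a),ray("scene",*b)):
        d=d/np.linalg.norm(d);P=np.eye(3)-np.outer(d,d);M=M+P;r=r+P@o;rs.append((P,o))
    x=np.linalg.solve(M,r);return x,[np.linalg.norm(P@(x-o)) for P,o in rs]
def plane(n,u,v,z):
    o,d=ray(n,u,v);return o+d*(z-o[2])/d[2]
E
python3 - <<'E'
from h import *
t=lambda x,y:(195+x/3.478-.36,205+y/3.478-.36)
s=lambda x,y:(300+(x-400)/3.333-.35,225+y/3.333-.35)
mid=tri(t(212,291),s(657,42));print("mid",mid)
# top-left-end is +y; which scene end? robot-left
for a in((150,307),(274,275)):
  for b in((608,24),(706,60)): print(a,b,tri(t(*a),s(*b)))
def yaw(p,q): d=q-p; return np.degrees(np.arctan2(d[1],d[0]))
print("bar yaw",yaw(plane("top",*t(274,275),.125),plane("top",*t(150,307),.125))-90, yaw(plane("scene",*s(608,24),.125),plane("scene",*s(706,60),.125))-90)
print("edges",yaw(plane("top",*t(100,378),.093),plane("top",*t(33,100),.093)),yaw(plane("top",*t(355,305),.093),plane("top",*t(283,32),.093)))
print("edge pts",*[plane("top",*t(*p),.093) for p in((100,378),(33,100),(355,305),(283,32))])
d=np.load("pics/top0.npy");T=np.array(bot.get_calibration("top")["world_to_cam"])
u,v=map(round,t(212,291)); 
for dv in(-2,-1,0,1,2):
  z=d[v+dv,u];o,r=ray("top",u,v+dv);print(o+r*z)
ob=bot.get_obs();q=ob["tcp_rot"];print(R.from_quat(np.roll(q,-1)).as_matrix().round(3))
E
```

```text
mid (array([0.52948487, 0.12192058, 0.12196679]), [np.float64(0.00045454736717010527), np.float64(0.00045454736717008397)])
(150, 307) (608, 24) (array([0.53965566, 0.12797257, 0.14713415]), [np.float64(0.03122588227334996), np.float64(0.031225882273349992)])
(150, 307) (706, 60) (array([0.52505622, 0.15658114, 0.12313547]), [np.float64(0.0005684310466176297), np.float64(0.0005684310466177168)])
(274, 275) (608, 24) (array([0.53407604, 0.08675417, 0.12099246]), [np.float64(0.000634244336587652), np.float64(0.0006342443365875162)])
(274, 275) (706, 60) (array([0.52055373, 0.11618279, 0.10173053]), [np.float64(0.03167494340089505), np.float64(0.03167494340089498)])
bar yaw 7.027473669346662 9.199656044994413
edges 8.611034431845646 7.859233624565241
edge pts [0.49292602 0.19373925 0.093     ] [0.66018201 0.21906729 0.093     ] [0.51490357 0.04575807 0.093     ] [0.68210316 0.06883769 0.093     ]
[0.53254958 0.12025731 0.12844706]
[0.53015098 0.12007479 0.1314159 ]
[0.52893989 0.12083219 0.12694574]
[0.52687383 0.12090871 0.12786073]
[0.52533238 0.12141358 0.12539714]
[[-0.901  0.433 -0.001]
 [ 0.433  0.901 -0.002]
 [-0.    -0.002 -1.   ]]
```

```bash
cat >> h.py <<'E'
def delta(target,yaw=8.2,tilt=0.):
    o=bot.get_obs();A=R.from_quat(np.roll(o["tcp_rot"],-1))
    c,s=np.cos(np.radians(yaw)),np.sin(np.radians(yaw))
    G=R.from_matrix(np.array([[-s,c,0],[c,s,0],[0,0,-1.]]))*R.from_euler("x",tilt,degrees=True)
    print("cm",(A.inv().apply(np.array(target)-o["tcp_pos"])*100).round(2),"deg",(A.inv()*G).as_rotvec(degrees=True).round(2),"t",o["time"],o["tcp_pos"].round(4),o["wrist_force"].round(2),o["width"],o["finger_force"])
E
python3 -c "
from h import *
delta([.529,.122,.18])"
```

```text
cm [-42.39 -31.04   4.21] deg [-9.000e-02  5.000e-02  5.615e+01] t 0.1 [0.2813 0.5855 0.2216] [-0.13 -0.19  0.35] 0.0869893844076628 0.0
```

```bash
python3 -m handwheel '{"motion": [[[-3,-2.2,0,0,0,5,0],[-8,-5.9,0,0,0,12,0],[-13,-9.5,0,0,0,20,0],[-18,-13.2,0,0,0,28,0],[-23,-16.8,0,0,0,36,0],[-28,-20.5,0,0,0,44,0],[-33,-24.2,0,0,0,52,0],[-37,-27.1,0,0,0,56,0]]]}'; python3 -c "
from h import *
delta([.529,.122,.18])"
```

```text
time: 1.1
tcp_pos: [0.4984, 0.1785, 0.2224]
tcp_rot: [0.0, 0.656, 0.755, -0.0]
wrist_force: [0.5, 0.9, 0.5]
width: 0.087
finger_force: 0.0
cm [-6.02  2.24  4.25] deg [ 0.    0.01 -0.14] t 1.1 [0.4984 0.1785 0.2224] [0.53 0.87 0.45] 0.08702937762944042 0.0
```

```bash
python3 -m handwheel '{"motion": [[[-2,0.7,0,0,0,0,0],[-4,1.5,1,0,0,0,0],[-5.5,2.1,2.5,0,0,0,0],[-6,2.2,3.5,0,0,0,0],[-6,2.2,4.2,0,0,0,0],[-6,2.2,4.2,0,0,0,0],[-6,2.2,4.2,0,0,0,0],[-6,2.2,4.2,0,0,0,0]]]}'; python3 - <<'E'
from h import *
import cv2
delta([.529,.122,.106])
a=bot.capture("top")[0][205:325,195:310,::-1]; b=bot.capture("scene")[0][170:335,300:460,::-1]
c=np.zeros((420,800,3),np.uint8);a=cv2.resize(a,(400,417),interpolation=2);b=cv2.resize(b,(400,412),interpolation=2)
c[:417,:400]=a;c[:412,400:]=b;cv2.imwrite("pics/c2.png",c)
E
```

```text
time: 2.1
tcp_pos: [0.5283, 0.1258, 0.1811]
tcp_rot: [0.0, 0.654, 0.757, 0.0]
wrist_force: [0.7, 0.8, -0.3]
width: 0.0868
finger_force: 0.0
cm [-0.39  0.01  7.51] deg [ 0.06 -0.02  0.18] t 2.1 [0.5283 0.1258 0.1811] [ 0.74  0.76 -0.26] 0.08683469049016292 0.0
```

View pics/c2.png

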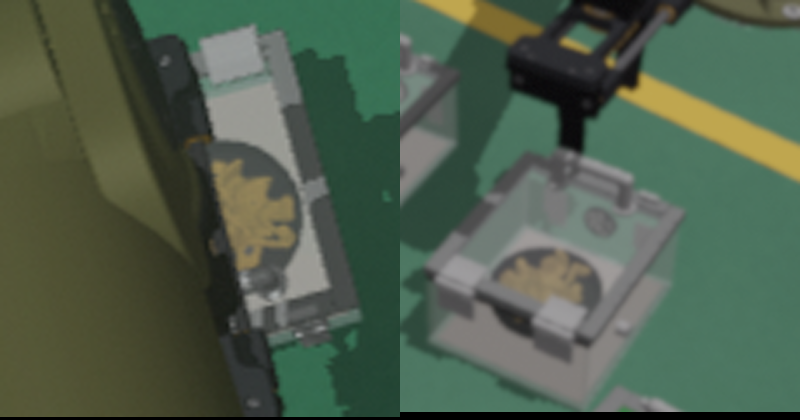

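The view shows the fingers straddling the bar (bar mid near (595,178) in the right half, back finger tip at (570,150)). Descending and closing.

```bash
python3 -m handwheel '{"motion": [[[-0.3,0,1.5,0,0,0,0],[-0.4,0,3,0,0,0,0],[-0.4,0,4.5,0,0,0,0],[-0.4,0,5.8,0,0,0,0],[-0.4,0,6.8,0,0,0,0.2],[-0.4,0,7.5,0,0,0,0.4],[-0.4,0,7.5,0,0,0,0.6],[-0.4,0,7.5,0,0,0,0.7]]]}'
```

```text
time: 3.2
tcp_pos: [0.5291, 0.1215, 0.106]
tcp_rot: [0.0, 0.654, 0.757, 0.0]
wrist_force: [-0.5, 0.2, 0.5]
width: 0.0551
finger_force: 0.0
```

```bash
python3 -m handwheel '{"motion": [[[0,0,0,0,0,0,0.8],[0,0,0,0,0,0,0.85],[0,0,0,0,0,0,0.9],[0,0,0,0,0,0,1],[0,0,0,0,0,0,1],[0,0,0,0,0,0,1],[0,0,0,0,0,0,1],[0,0,0,0,0,0,1]]]}'; python3 -c "
from h import *
delta([.529,.122,.106]);print(bot.get_obs()['ft_torque'])"
```

```text
time: 4.2
tcp_pos: [0.5299, 0.1215, 0.1057]
tcp_rot: [0.001, 0.654, 0.757, 0.001]
wrist_force: [5.2, 0.6, -3.8]
width: 0.0108
finger_force: 30.0
cm [ 0.06 -0.08 -0.03] deg [ 0.15 -0.    0.15] t 4.2 [0.5299 0.1215 0.1057] [ 5.17  0.62 -3.82] 0.010764266416865365 29.988633398897946
[ 0.15482504 -1.07175923  0.0087008 ]
```

```bash
python3 -m handwheel '{"motion": [[[0,0.08,0,0,0,0,1],[0,0.08,-0.1,0.4,0,0,1],[0,0.09,-0.2,0.8,0,0,1],[0,0.1,-0.3,1.1,0,0,1],[0,0.11,-0.4,1.5,0,0,1],[0,0.12,-0.45,1.7,0,0,1],[0,0.13,-0.5,1.9,0,0,1],[0,0.14,-0.55,2.1,0,0,1]]]}'; python3 -c "
from h import *
delta([.5299,.1215,.1057]);print(bot.get_obs()['ft_torque'])"
```

```text
time: 5.2
tcp_pos: [0.5297, 0.1214, 0.1083]
tcp_rot: [-0.012, 0.654, 0.757, -0.015]
wrist_force: [8.2, 1.5, -16.4]
width: 0.0107
finger_force: 30.0
cm [0.   0.03 0.26] deg [-2.17  0.06  0.15] t 5.2 [0.5297 0.1214 0.1083] [  8.19   1.54 -16.43] 0.01073866092973249 30.00417780946009
[ 0.35899205 -1.98801645  0.01894811]
```

```bash
python3 -m handwheel '{"motion": [[[0,0.02,-0.05,0,0,0,1],[0,0.04,-0.1,0.1,0,0,1],[0,0.06,-0.15,0.3,0,0,1],[0,0.08,-0.2,0.5,0,0,1],[0,0.1,-0.25,0.7,0,0,1],[0,0.1,-0.3,0.9,0,0,1],[0,0.1,-0.35,1.1,0,0,1],[0,0.1,-0.35,1.1,0,0,1]]]}'; python3 - <<'E'
from h import *
import cv2
delta([.5299,.1215,.1057]);print(bot.get_obs()['ft_torque'])
b=bot.capture("scene")[0][210:330,300:420,::-1]
cv2.imwrite("pics/c3.png",cv2.resize(b,(600,600),interpolation=2))
E
```

```text
time: 6.2
tcp_pos: [0.5307, 0.1216, 0.1132]
tcp_rot: [-0.019, 0.653, 0.756, -0.022]
wrist_force: [4.7, 0.7, -9.3]
width: 0.0112
finger_force: 30.0
cm [-0.   -0.04  0.76] deg [-3.28  0.03  0.15] t 6.2 [0.5307 0.1216 0.1132] [ 4.69  0.68 -9.31] 0.011223176159925068 30.042703938670456
[ 0.16578988 -1.1524634  -0.0126041 ]
```

View pics/c3.png

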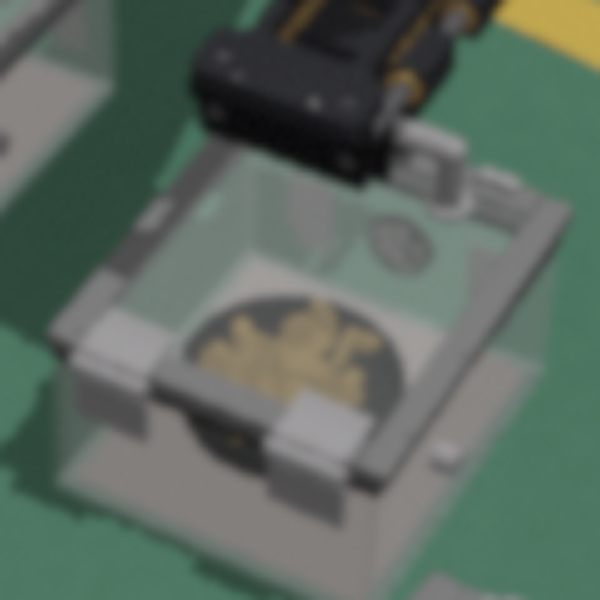

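```bash
python3 -m handwheel '{"motion": [[[0,0.02,-0.07,0.2,0,0,1],[0,0.03,-0.14,0.4,0,0,1],[0,0.05,-0.21,0.7,0,0,1],[0,0.06,-0.28,1.0,0,0,1],[0,0.08,-0.35,1.3,0,0,1],[0,0.09,-0.42,1.5,0,0,1],[0,0.1,-0.45,1.6,0,0,1],[0,0.1,-0.45,1.6,0,0,1]]]}'; python3 - <<'E'
from h import *
import cv2
delta([.5299,.1215,.1057]);print(bot.get_obs()['ft_torque'])
c=np.zeros((420,800,3),np.uint8)
for i,b in enumerate([cv2.imread("pics/scene0.png")[245:295,380:425],bot.capture("scene")[0][245:295,380:425,::-1]]):
    c[:420,i*400:i*400+378]=cv2.resize(b,(378,420),interpolation=2)
cv2.imwrite("pics/c4.png",c)
# predicted pixels of lid's front-left lower/upper corner for angles
C=bot.get_calibration("scene");K=np.array(C["K"]);T=np.array(C["world_to_cam"])
y=np.radians(8.2);ex=np.array([np.cos(y),np.sin(y),0]);ey=np.array([-np.sin(y),np.cos(y),0]);H=np.array([.5299,.1215,0])+.15*ex
for th in(0,.05,.085,.1):
  for lz in(-.005,.005):
    X=-.176*np.cos(th)+lz*np.sin(th);Z=.088+.176*np.sin(th)+lz*np.cos(th)
    p=T[:3,:3]@(H+X*ex+.078*ey+[0,0,Z])+T[:3,3]
    u=K[0,2]+K[0,0]*p[0]/-p[2];v=K[1,2]-K[1,1]*p[1]/-p[2]
    print(th,lz,"px",round(u,1),round(v,1),"crop",round((u-380+.5)*8.4),round((v-245+.5)*8.4))
E
```

```text
time: 7.25
tcp_pos: [0.532, 0.1218, 0.1189]
tcp_rot: [-0.028, 0.653, 0.756, -0.032]
wrist_force: [0.8, 0.0, -5.7]
width: 0.0108
finger_force: 30.0
cm [ 0.   -0.1   1.34] deg [-4.85  0.    0.15] t 7.25 [0.532  0.1218 0.1189] [ 0.81  0.02 -5.66] 0.01080175654664853 30.030306028202176
[ 0.04115295 -0.20785496  0.01844192]
0 -0.005 px 413.9 256.6 crop 289 102
0 0.005 px 414.3 253.2 crop 292 73
0.05 -0.005 px 414.3 253.6 crop 292 76
0.05 0.005 px 414.6 250.2 crop 295 48
0.085 -0.005 px 414.5 251.5 crop 294 59
0.085 0.005 px 414.8 248.2 crop 296 31
0.1 -0.005 px 414.6 250.6 crop 295 52
0.1 0.005 px 414.8 247.4 crop 297 24
```

View pics/c4.png

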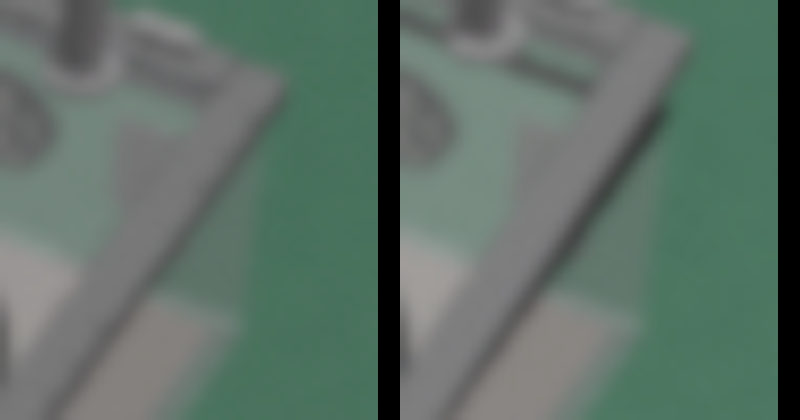

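The lid corner rose from (285,77) to (690-400,35). That is 42 crop px, just what 0.085 rad predicts, and the gasket is exposed. I hold for a second to check it is steady, then hand in.

```bash
python3 -m handwheel '{"motion": [[[0,0,0,0,0,0,1],[0,0,0,0,0,0,1],[0,0,0,0,0,0,1],[0,0,0,0,0,0,1],[0,0,0,0,0,0,1],[0,0,0,0,0,0,1],[0,0,0,0,0,0,1],[0,0,0,0,0,0,1]]]}' && python3 -c "
from bench import bot
o=bot.get_obs();print(o['tcp_pos'])
if .1175<o['tcp_pos'][2]<.1205 and o['finger_force']>25: print(bot.job_done())"
```

```text
time: 8.3
tcp_pos: [0.532, 0.1218, 0.1189]
tcp_rot: [-0.028, 0.653, 0.756, -0.032]
wrist_force: [-3.1, 0.1, -3.4]
width: 0.0109
finger_force: 30.0
[0.53202177 0.12180712 0.11885892]
the job is handed in; nothing more can be done
None
```

I broke the clip box (left) free of its seal and handed in with its lid held steady in the gripper, about 15 mm open at the front edge; the arm touched nothing else on the bench.

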